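Slide the socket set case home between the vise and the bit block

TASK

Stow the steel socket set case for rolling the trolley: with your fingers push it lengthwise along the bamboo board, through the narrow gap between the bolted-down vise and the wooden bit block, until it has passed through and its leading end sits square against the batten at the end of the board. Only push it: it must stay flat on the board, neither lifted nor tipped. Leave the tire lever, the valve extender and the bottle cage where they are.

Things in the scene. Friction and masses are not known exactly. Their poses are not given: they have to be found in the camera images.
- board: Square bamboo board lying fixed on the trolley, 480 x 480 mm, 18 mm thick. Origin: centre of its underside (on the trolley top); z up. Its +y axis is the direction in which the case has to travel (the lane), its x axis runs across the lane. A wooden batten 20 mm wide and 24 mm high is screwed on along the +y edge (440 mm long).
- stop_face (a point): Point on the board's upper surface at the foot of the middle of the batten's inner face, the face which the case must end against; axes as the board. The face is the board's x-z plane through this point.
- vise: Low grey drill-press vise bolted to the board, fixed, on the board's +x side of the lane. Its flat back face, 80 mm long along the lane and 50 mm high, is one side of the gap. Origin: on the board's surface at the foot of the middle of that back face; axes parallel to the board's; the vise extends 180 mm to +x from there, 40 mm each way in y at the gap (lugs 61 mm), nothing higher than 50 mm.
- bit_block: Dark hardwood block with upright screwdriver bits, screwed to the board, fixed, on the -x side of the lane: 60 mm (x) x 90 mm (y, along the lane) x 40 mm high, 52 to 56 mm with the bits. Origin: on the board's surface at the foot of the middle of the face that is turned to the lane, the other side of the gap; axes parallel to the board's; the block extends 60 mm to -x and 45 mm each way in y. The gap between the two faces is 93 to 95 mm wide, midway between the two origins.
- socket_case: Closed stainless steel socket set case, 0.4 to 0.85 kg, 130 mm long (its y), 86 mm wide (its x), 36 mm high, vertical corners rounded to 6 mm; round black press button of the latch on its +x side (stands out under 3 mm). Origin: centre of its underside; z up. It starts loose on the board before the gap, to one side of the lane and turned up to 0.35 rad, its y axis roughly along the board's y. It slides with some 2 to 7 N.
- tire_lever: Blue plastic tire lever lying on the board, 127 x 22 x 10 mm, long along its x; origin: underside, middle. To be left alone.
- valve_extender: Aluminium valve extender lying on the board, a tube 70 mm long (its y) and 9 mm thick; origin: underside, middle. To be left alone.
- bottle_cage: Green plastic bottle cage lying on its back plate on the board, 82 mm wide (x), 142 mm long (y), 71 mm high; origin: underside, middle. To be left alone.

How it is judged (in metres and radians):
On the way:
1. the case is in the gap, between the vise and the bit block (y of socket_case in the frame of vise between -0.04 and 0.04 m and x of socket_case in the frame of vise below -0.035 m and x of socket_case in the frame of bit_block above 0.035 m and angle between the y axis of socket_case and the y axis of board, either way round below 0.15 rad), for 0.05 s.
At the end, for the whole second after the job is handed in: The case lies flat and still on the board past the gap, its centre at most 72 mm from the batten's face (65 mm is touching), its length within 0.08 rad of the lane, its centre not more than 35 mm to either side of the gap's middle (y of socket_case in the frame of stop_face between -0.072 and -0.06 m and angle between the y axis of socket_case and the y axis of board, either way round below 0.08 rad and x of socket_case in the frame of vise below -0.012 m and x of socket_case in the frame of bit_block above 0.012 m and z of socket_case in the frame of stop_face below 0.004 m and angle between socket_case's own z axis and vertical below 0.05 rad and linear speed of socket_case below 0.01 m/s).
It fails at once if the case is lifted off the board (z of socket_case in the frame of stop_face above 0.01 m).
It fails at once if the case is tipped (angle between socket_case's own z axis and vertical above 0.15 rad).
It fails at once if the tire lever is disturbed (distance of tire_lever from where it was at the start of the episode above 0.015 m).
It fails at once if the valve extender is disturbed (distance of valve_extender from where it was at the start of the episode above 0.015 m).
It fails at once if the bottle cage is disturbed (distance of bottle_cage from where it was at the start of the episode above 0.015 m).
It also fails if it takes over 64 s, if anything falls off the work surface, if the arm or the gripper's body presses on something with over 40 N, if the wrist force passes 120 N, or if a joint passes its speed limit or range.

ROBOT

A 6-joint arm with a two-finger parallel gripper is mounted at the origin on the work surface. World frame = base frame: x ahead of the robot, y to its left, z up, the work surface at z = 0. Lengths are in mm, angles in rad, forces in N, time in s.
With the tool pointing down it reaches from about 275 to 750 mm from the base axis. Payload 10.2 kg.
Tool frame: the origin (TCP) lies on the centre line of the jaws, within the pads' length; the fingertips stand 8 mm ahead of it and the grasp point (between the pads) lies 11 mm behind it; x points along the fingers, y is the direction in which the jaws open and shut, and the axes are right-handed (so a half turn about x gives the same grasp; the last joint's range is limited). The gripper opens to 85 mm and grips with 20 to 120 N. Pads are 22 mm wide; open, the fingers measure 114 mm over their backs; the gripper's body (76 mm by 85 mm) begins 54 mm behind the grasp point. The pads swing forward as they close: fully open they stand 13 mm farther back than shut.
Start: joints at [-1.332, 0.313, 1.498, -0, 1.331, -0.223], TCP at [233.908, -470.019, 239.294] pointing down, gripper open.
Joint ranges: [-2.94, 2.94], [-0.97, 2.17], [0.19, 2.56], [-1.23, 4.37], [0.02, 3.11], [-2.88, 2.88]. Speed limits (rad/s): [2.39, 2.39, 3.01, 3.14, 3.14, 3.14].

INTERFACE

Orientations are given as a unit quaternion [w, x, y, z].
In Python, from rig import ctrl, vision, workorder gives the robot as it stands. The module is installed in compiled form; this text tells all that it offers.
- The arm moves only by the shell command python3 -m jog 'ROWS' [OPENING] [FORCE]. ROWS is JSON, a list that holds one entry, the list of rows, each a list of 6 numbers: the shift along the tool's x, y, z in m, then the turn, a rotation vector about the tool's x, y, z in rad. A call has 1 to 12 rows; each row shifts and turns the commanded pose from where the row before left it, along the tool's axes as they then stand; what a row does not reach is not made up. A row lasts 1/8 s, in which the tool goes at most 62.5 mm and 10.7 degrees, less where a joint would pass 70% of its speed; a pose out of reach is approached as far as the arm can. A call is refused whole if a number of a shift passes 0.0625 or a number of a turn 0.188, either way. A call with a gripper value outside its range is refused whole. OPENING is the closure in counts, from 0 (fully open) to 255 (shut), set as the call begins (- or left out, the last holds). The fingers move at their own pace and stop on an object; FORCE is the grip in N (left out, the last holds). Time passes only in rows, so rows that do not move let the fingers close. It gives the time, the measured TCP pose, the force and the opening at its end, in the units of the state.
- ctrl.sense(): the state, without advancing time (a new reading comes with each control period).
- vision.capture(name): name is "scene" or "top"; returns a dict with "image" (480x640x3 uint8, red, green, blue), "mtx" (3x3 intrinsics, pixels), "k1" (the pictures are not rectified: a ray, as slopes to the right and down, at radius r is drawn at 1 + k1 r^2 times it, then the intrinsics apply), "R" (3x3) and "t" (3): a world point X has camera coordinates R X + t. Camera axes: x right, y down, z forward; pixel columns grow to the right and rows downward; lengths in mm; the calibration is good to about 2 mm. A picture is of the moment at which its call begins. There is no depth.
- workorder.finish_job(): hands the job in, once; it reports no verdict.
The state is a dict: "time_s": time; "joints": joint angles; "dq": joint speeds; "tau": joint torques, N m; "eef_pos": TCP position; "ee_rot": TCP orientation; "force": force on the tool from outside, world axes, zero at the start; "wrist_torque": the same for the moment, N m; "grip_width": opening from 0.0 (shut) to 1.0 (fully open).
Only numpy, scipy, OpenCV 4.12 (cv2) and the standard library are available. Lean on these libraries where they do the work, as an engineer would, in place of code of your own. Each camera call takes 0.05 s, during which the arm holds its last target.

## Working session

There is one attempt and no reset: what is moved stays moved. The work goes in short steps, Python scripts to look and compute and a shell command to move; the robot and the scene stay as the last step left them, time stands still between calls to the robot, and variables do not carry over. Pictures are saved under pics/ and viewed, and the job is handed in when it is done.

```bash
mkdir -p pics; python3 - <<'E'
from rig import ctrl, vision
import cv2
s=ctrl.sense(); print({k:(v if not hasattr(v,'__len__') else [round(float(x),4) for x in v]) for k,v in s.items()})
for n in("scene","top"):
    c=vision.capture(n); cv2.imwrite(f"pics/{n}0.png",c["image"][:,:,::-1]); print(n,c["mtx"],c["k1"],c["R"],c["t"])
E
```

```text
{'time_s': 0.0, 'joints': [-1.3324, 0.3134, 1.4985, 0.0, 1.331, -0.2234], 'dq': [-0.0006, -0.0012, -0.0011, 0.0003, 0.0005, 0.0005], 'tau': [0.0012, -41.226, -25.9743, -0.0001, 0.0042, -0.0], 'eef_pos': [233.8444, -469.7562, 238.739], 'ee_rot': [0.1613, 0.6884, 0.1623, -0.6883], 'force': [0.118, 0.4123, -0.2509], 'wrist_torque': [-0.0187, -0.0447, -0.0213], 'grip_width': 1.0000220763730547}
scene [[438.05050748   0.         324.76258192]
 [  0.         438.05050748 234.27887916]
 [  0.           0.           1.        ]] -0.09125317319698097 [[ 0.6252703   0.78028542 -0.01384632]
 [ 0.45616003 -0.37981798 -0.80477098]
 [-0.63321014  0.49688326 -0.59342392]] [-399.87312611 -194.56941945  966.86606062]
top [[502.46303091   0.         315.59621826]
 [  0.         502.46303091 234.81235453]
 [  0.           0.           1.        ]] 0.0428802468508675 [[-0.01386502 -0.99950414 -0.02827064]
 [-0.99683748  0.01602953 -0.07783369]
 [ 0.07824826  0.02710207 -0.99656545]] [ 97.26066414 555.51638952 707.67233603]
```

View pics/top0.png

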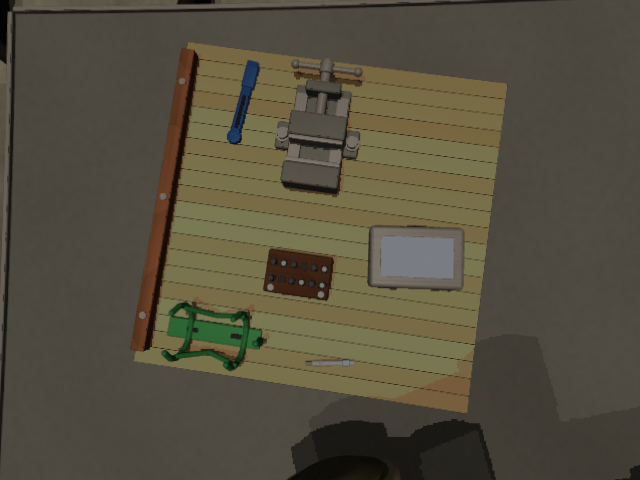

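View pics/scene0.png

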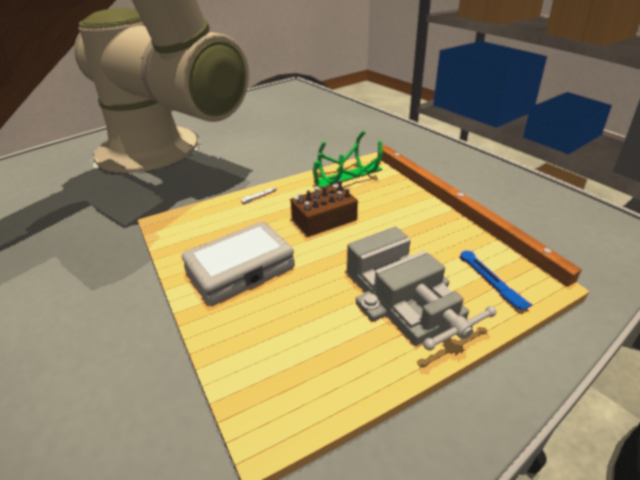

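The top view shows the batten on the left (163,196), the vise above the lane with its back face at row ~187, and the bit block below it at (299,275). The case sits to the right at (416,257), roughly aligned with the image rows. Next I'll measure these.

```bash
cat > h.py <<'E'
import numpy as np, cv2
from rig import ctrl, vision
def px2w(c,uv,z):
    uv=np.atleast_2d(np.array(uv,float)); K=c["mtx"]
    d=np.array([(uv[:,0]-K[0,2])/K[0,0],(uv[:,1]-K[1,2])/K[1,1]]).T
    s=d.copy()
    for _ in range(20): s=d/(1+c["k1"]*(s**2).sum(1,keepdims=True))
    R=np.array(c["R"]);t=np.array(c["t"]); C=-R.T@t
    ray=np.c_[s,np.ones(len(s))]@R
    return (C+ray*((z-C[2])/ray[:,2])[:,None])
def w2px(c,X):
    X=np.atleast_2d(np.array(X,float)); p=X@np.array(c["R"]).T+np.array(c["t"]); s=p[:,:2]/p[:,2:]
    s=s*(1+c["k1"]*(s**2).sum(1,keepdims=True)); K=c["mtx"]
    return np.c_[s[:,0]*K[0,0]+K[0,2],s[:,1]*K[1,1]+K[1,2]]
E
python3 - <<'E'
from h import *
c=vision.capture("top"); im=c["image"][:,:,::-1]
cor=px2w(c,[(188,43),(507,84),(468,411),(134,362)],18); print(cor.round(1))
for i in range(4): print(np.linalg.norm(cor[i]-cor[(i+1)%4]).round(1))
cv2.imwrite("pics/z1.png",cv2.resize(im[150:350,250:490],None,fx=3.3,fy=3,interpolation=cv2.INTER_CUBIC)[:600,:800])
cv2.imwrite("pics/z2.png",cv2.resize(im[30:380,120:300],None,fx=1.7,fy=1.7,interpolation=cv2.INTER_CUBIC))
E
```

```text
[[ 850.3  277.4   18. ]
 [ 774.9 -195.1   18. ]
 [ 306.3 -121.1   18. ]
 [ 378.   353.    18. ]]
478.5
474.4
479.5
478.3
```

View pics/z1.png

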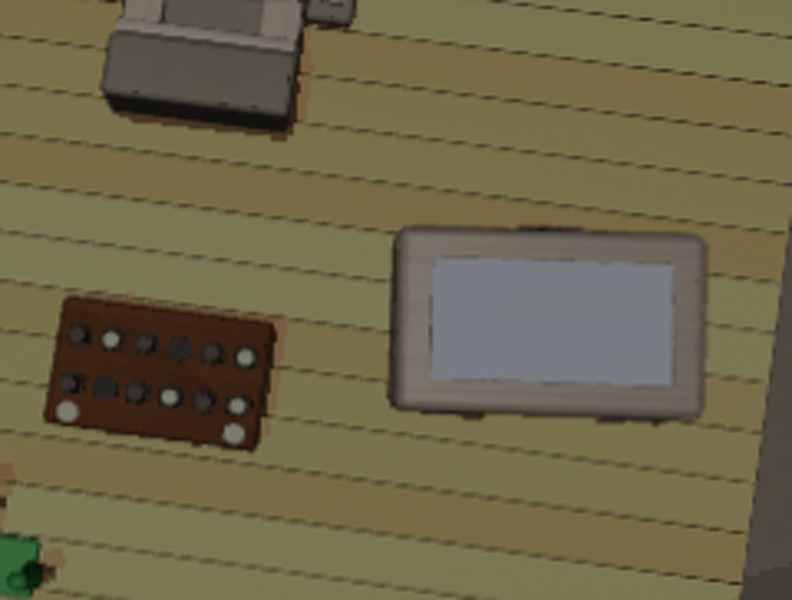

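```bash
cat >> h.py <<'E'
cor=np.array([[850.3,277.4],[774.9,-195.1],[306.3,-121.1],[378.0,353.0]])
v=(cor[0]-cor[1])+(cor[3]-cor[2]); u=(cor[0]-cor[3])+(cor[1]-cor[2])
# avg direction
a=np.arctan2(-v[0],v[1]); b=np.arctan2(u[1],u[0]); yaw=(a+b)/2
ctr=cor.mean(0)
bx=np.array([np.cos(yaw),np.sin(yaw)]); by=np.array([-np.sin(yaw),np.cos(yaw)])
def tob(X): X=np.atleast_2d(X)[:,:2]-ctr; return np.c_[X@bx,X@by]
def tow(B): B=np.atleast_2d(B); return ctr+B[:,:1]*bx+B[:,1:]*by
E
python3 - <<'E'
from h import *
print(a,b,yaw,ctr)
c=vision.capture("top")
z=lambda P:[(250+x/3.3,150+y/3) for x,y in P]
def sh(n,P,zz): print(n,tob(px2w(c,z(P),zz)).round(1).tolist())
sh("vise top edge",[(107,93),(290,117)],68)
sh("vise foot",[(110,109),(290,134)],18)
sh("block top",[(66,297),(274,324),(258,450),(46,420)],58)
sh("case top mids",[(548,230),(706,323),(545,413),(392,320)],54)
sh("case top corners",[(400,229),(706,237),(700,415),(392,409)],54)
print("batten",tob(px2w(c,[(197,52),(144,350)],42)).round(1).tolist(), tob(px2w(c,[(197,54),(146,350)],18)).round(1).tolist())
E
```

```text
-0.15416520025004618 -0.15767685787854244 -0.1559210290642943 [577.375  78.55 ]
vise top edge [[42.1, 61.1], [41.5, -16.0]]
vise foot [[43.0, 64.7], [41.8, -16.8]]
block top [[-52.7, 65.5], [-52.8, -22.6], [-110.6, -24.0], [-109.7, 65.3]]
case top mids [[6.5, -130.3], [-26.9, -200.0], [-77.0, -139.6], [-43.8, -71.3]]
case top corners [[-1.6, -69.0], [12.3, -195.4], [-68.7, -202.5], [-84.3, -76.7]]
batten [[217.0, 215.2], [-216.1, 220.6]] [[223.8, 222.7], [-220.5, 226.0]]
```

View pics/z2.png

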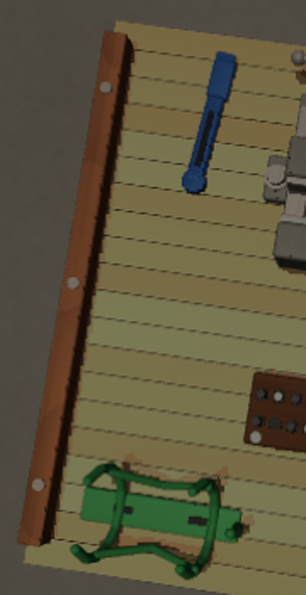

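```bash
cat >> h.py <<'E'
from scipy.spatial.transform import Rotation as Ro
def plan(bxy,z,jaw):
    """jaw 'x' or 'y' board axis for tool y. prints tool-frame shift and turns from measured pose"""
    s=ctrl.sense(); q=np.array(s["ee_rot"]); R=Ro.from_quat(q[[1,2,3,0]]).as_matrix(); p=np.array(s["eef_pos"])
    w=np.r_[tow(bxy)[0],z]; d=R.T@(w-p)
    print("t",round(s["time_s"],2),"pos",p.round(1),"board",tob(p).round(1),"j",np.round(s["joints"],2),"F",np.round(s["force"],1),"w",round(s["grip_width"],3))
    t=np.r_[bx,0] if jaw=='x' else np.r_[by,0]
    out=[]
    for sg in(1,-1):
        Y=sg*t; X=np.array([0,0,-1.]); T=np.c_[X,Y,np.cross(X,Y)]
        out.append(Ro.from_matrix(R.T@T).as_rotvec().round(3))
    print("tool axes(world)\n",R.T.round(3)); print("shift mm(tool)",d.round(1),"turn options",out,"target w",w.round(1))
E
python3 - <<'E'
from h import *
plan((-100,-135),120,'y')
plan((-100,-135),120,'x')
c=vision.capture("top")
print(tob(px2w(c,[(306,363),(354,363)],22)))
E
```

```text
t 0.2 pos [ 233.9 -469.9  239. ] board [[-254.2 -595.1]] j [-1.33  0.31  1.5  -0.    1.33 -0.22] F [ 0.9  0.4 -0.2] w 1.006
tool axes(world)
 [[-0.     0.001 -1.   ]
 [ 0.446 -0.895 -0.001]
 [-0.895 -0.446 -0.   ]]
shift mm(tool) [ 119.2 -285.7 -392.2] turn options [array([-2.524e+00, -1.000e-03,  0.000e+00]), array([0.618, 0.   , 0.001])] target w [457.6 -39.3 120. ]
t 0.2 pos [ 233.9 -469.9  239. ] board [[-254.2 -595.1]] j [-1.33  0.31  1.5  -0.    1.33 -0.22] F [ 0.9  0.4 -0.2] w 1.006
tool axes(world)
 [[-0.     0.001 -1.   ]
 [ 0.446 -0.895 -0.001]
 [-0.895 -0.446 -0.   ]]
shift mm(tool) [ 119.2 -285.7 -392.2] turn options [array([-0.953, -0.   ,  0.001]), array([2.188e+00, 1.000e-03, 1.000e-03])] target w [457.6 -39.3 120. ]
[[-205.00167067   -5.27198494]
 [-194.96710262  -72.78815091]]
```

```bash
python3 -m jog '[[[0,-0.0286,-0.0392,0,0,0],[0,-0.0286,-0.0392,0,0,0],[0,-0.0286,-0.0392,0,0,0],[0,-0.0286,-0.0392,0,0,0],[0,-0.0286,-0.0392,0,0,0],[0,-0.0286,-0.0392,0,0,0],[0,-0.0286,-0.0392,0,0,0],[0,-0.0286,-0.0392,0,0,0],[0,-0.0286,-0.0392,0,0,0],[0,-0.0286,-0.0392,0,0,0]]]' 0 20
python3 -m jog '[[[0.03,0,0,0.1545,0,0],[0.03,0,0,0.1545,0,0],[0.03,0,0,0.1545,0,0],[0.029,0,0,0.1545,0,0],[0,0,0,0,0,0],[0,0,0,0,0,0]]]'
python3 - <<'E'
from h import *
plan((-100,-135),32,'y')
c=vision.capture("top");cv2.imwrite("pics/t1.png",c["image"][:,:,::-1])
c=vision.capture("scene");cv2.imwrite("pics/s1.png",c["image"][:,:,::-1])
E
```

```text
time_s: 1.5
eef_pos: [458.0, -37.8, 239.4]
ee_rot: [0.162, 0.688, 0.162, -0.688]
force: [1.2, -0.2, 0.1]
grip_width: 0.998
time_s: 2.25
eef_pos: [458.0, -39.5, 121.4]
ee_rot: [-0.054, 0.706, -0.054, -0.705]
force: [-0.1, 0.2, 0.4]
grip_width: 0.997
t 2.25 pos [458.  -39.5 121.4] board [[ -99.6 -135.2]] j [-0.34  0.31  1.84  0.    0.99  1.38] F [-0.1  0.2  0.4] w 0.997
tool axes(world)
 [[ 0.001 -0.    -1.   ]
 [-0.153 -0.988  0.   ]
 [-0.988  0.153 -0.001]]
shift mm(tool) [89.4 -0.2  0.5] turn options [array([-3.139e+00,  0.000e+00, -2.000e-03]), array([ 0.003, -0.001, -0.   ])] target w [457.6 -39.3  32. ]
```

View pics/s1.png

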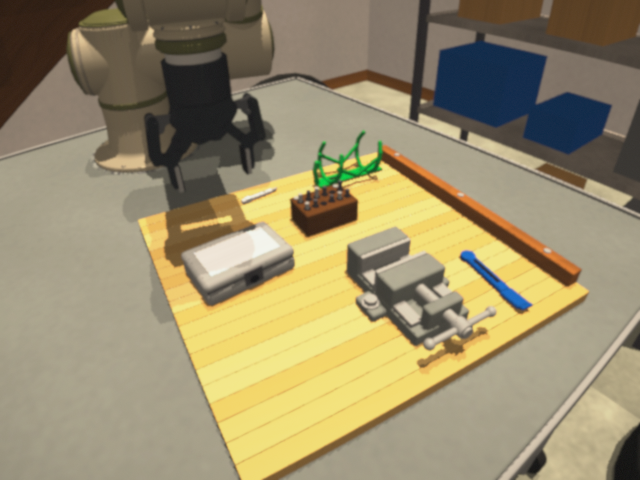

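View pics/t1.png

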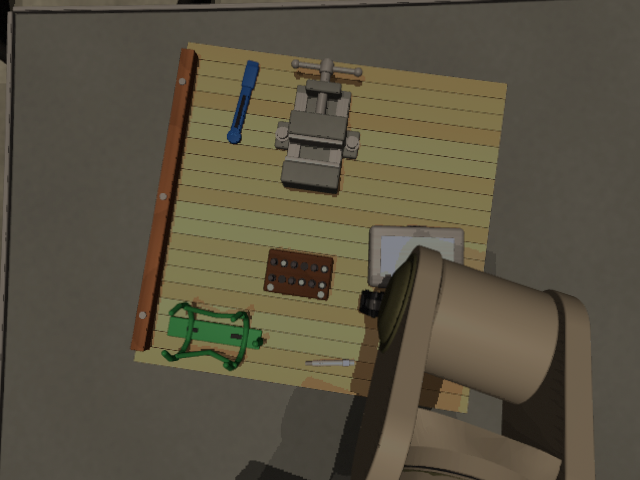

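```bash
python3 -m jog '[[[0,0,0.013,0,0,0],[0.03,0,0,0,0,0],[0.03,0,0,0,0,0],[0.02,0,0,0,0,0],[0.01,0,0,0,0,0],[0,0,0,0,0,0],[0,0,0,0,0,0]]]'
python3 - <<'E'
from h import *
plan((-59.5,-135),31,'y')
c=vision.capture("scene");cv2.imwrite("pics/s2.png",cv2.resize(c["image"][80:330,100:400,::-1],None,fx=2.4,fy=2.4))
E
```

```text
time_s: 3.22
eef_pos: [444.9, -37.4, 31.1]
ee_rot: [-0.055, 0.705, -0.055, -0.704]
force: [0.5, -0.0, -0.7]
grip_width: 1.003
t 3.23 pos [444.9 -37.4  31.1] board [[-112.8 -135.1]] j [-0.35  0.45  1.95  0.    0.74  1.38] F [ 0.5 -0.  -0.7] w 1.003
tool axes(world)
 [[ 0.001 -0.    -1.   ]
 [-0.155 -0.988  0.   ]
 [-0.988  0.155 -0.001]]
shift mm(tool) [  0.2  -0.1 -53.3] turn options [array([ 3.141e+00, -0.000e+00,  2.000e-03]), array([-0.   , -0.001, -0.   ])] target w [497.6 -45.6  31. ]
```

View pics/s2.png

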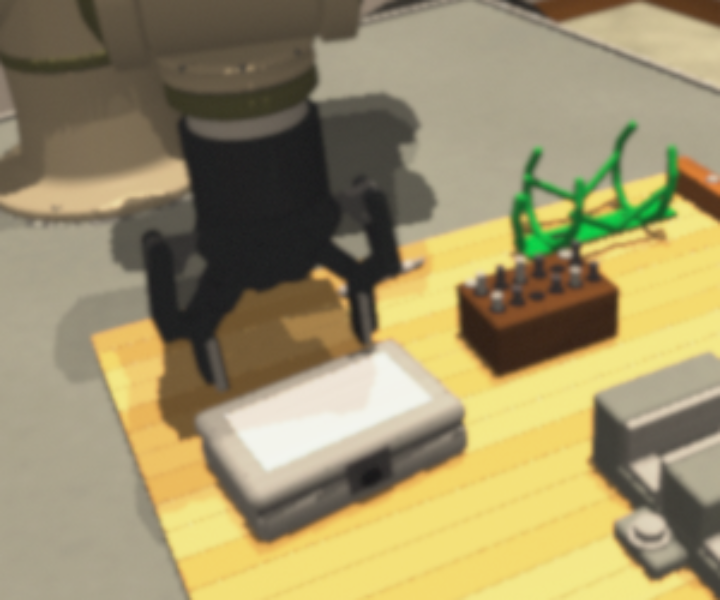

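The fingers are on the board's -x side of the case, clear of everything. I'll push sideways to align and centre it.

```bash
python3 -m jog '[[[0,0,-0.006,0,0,0],[0,0,-0.006,0,0,0],[0,0,-0.006,0,0,0],[0,0,-0.006,0,0,0],[0,0,-0.006,0,0,0],[0,0,-0.006,0,0,0],[0,0,-0.004,0,0,0],[0,0,0,0,0,0]]]'
python3 -m jog '[[[0,0,-0.004,0,0,0],[0,0,-0.004,0,0,0],[0,0,-0.003,0,0,0],[0,0,-0.002,0,0,0],[0,0,0,0,0,0]]]'
python3 - <<'E'
from h import *
plan((-59.5,-135),31,'y')
c=vision.capture("scene");cv2.imwrite("pics/s3.png",cv2.resize(c["image"][80:330,100:400,::-1],None,fx=2.4,fy=2.4))
c=vision.capture("top");cv2.imwrite("pics/t3.png",cv2.resize(c["image"][150:350,240:490,::-1],None,fx=3,fy=3))
E
```

```text
time_s: 4.28
eef_pos: [484.0, -43.4, 30.0]
ee_rot: [0.055, -0.705, 0.055, 0.705]
force: [-2.1, 1.1, -1.6]
grip_width: 0.999
time_s: 4.9
eef_pos: [497.3, -45.6, 30.4]
ee_rot: [-0.055, 0.705, -0.055, -0.705]
force: [-1.0, -0.4, -1.0]
grip_width: 1.0
t 4.9 pos [497.3 -45.6  30.4] board [[ -59.9 -135.1]] j [-0.33  0.53  1.79  0.    0.81  1.4 ] F [-1.  -0.4 -1. ] w 1.0
tool axes(world)
 [[ 0.001 -0.    -1.   ]
 [-0.156 -0.988  0.   ]
 [-0.988  0.156 -0.001]]
shift mm(tool) [-0.6 -0.1 -0.4] turn options [array([ 3.141e+00, -0.000e+00,  1.000e-03]), array([-0.   , -0.001, -0.   ])] target w [497.6 -45.6  31. ]
```

View pics/s3.png

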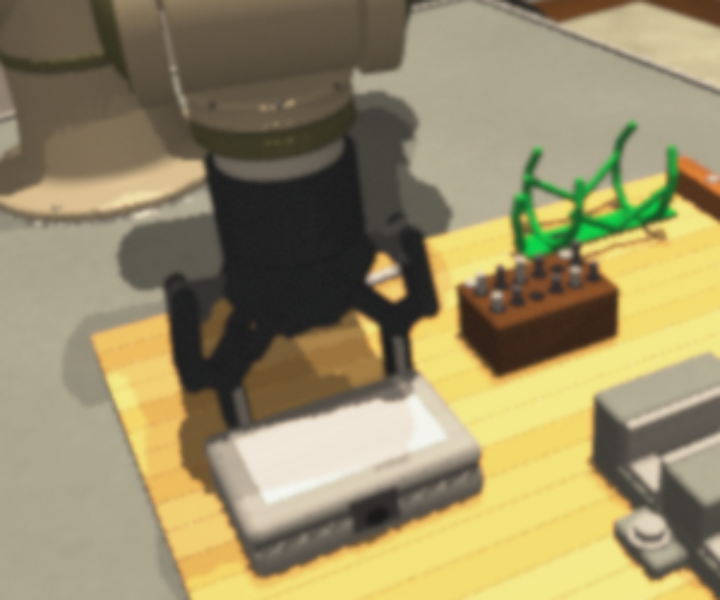

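View pics/t3.png

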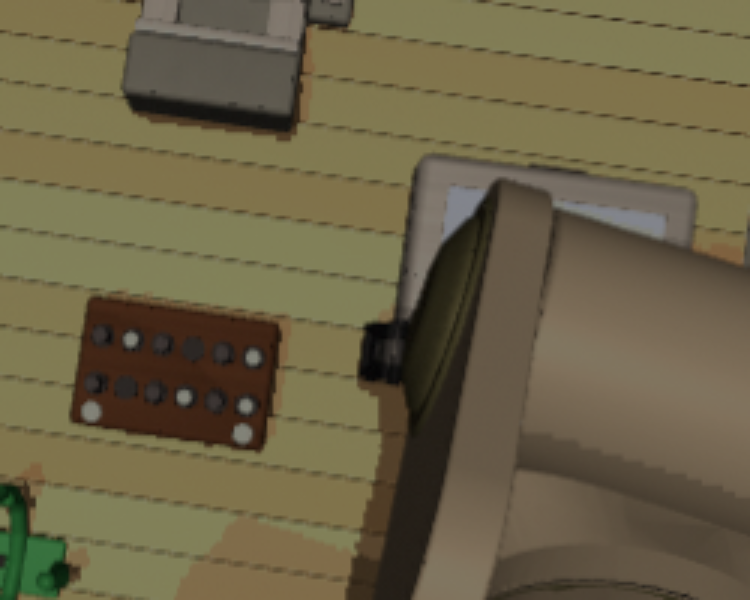

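```bash
python3 - <<'E'
from h import *
c=vision.capture("top")
z=lambda P:[(240+x/3,150+y/3) for x,y in P]
print(tob(px2w(c,z([(430,156),(530,166),(585,173),(685,188),(696,215),(413,180),(399,310)]),52)).round(1))
E
```

```text
[[  34.8  -81.3]
 [  36.4 -127.6]
 [  36.6 -153. ]
 [  35.9 -199.1]
 [  24.2 -205.5]
 [  22.5  -75. ]
 [ -38.4  -76.6]]
```

```bash
python3 -m jog '[[[0,0,-0.001,0,0,0],[0,0,0,0,0,0],[0,0,0.02,0,0,0],[-0.03,0,0,0,0,0],[-0.03,0,0,0,0,0],[-0.04,0,0,0,0,0],[0,0.034,-0.025,0,0,0],[0,0.033,-0.025,0,0,0],[0,0.033,-0.024,0,0,0],[0,0,0,0,0,0]]]'
python3 -m jog '[[[0,0,0,-0.157,0,0],[0,0,0,-0.157,0,0],[0,0,0,-0.157,0,0],[0,0,0,-0.157,0,0],[0,0,0,-0.157,0,0],[0,0,0,-0.157,0,0],[0,0,0,-0.157,0,0],[0,0,0,-0.157,0,0],[0,0,0,-0.157,0,0],[0,0,0,-0.157,0,0],[0,0,0,0,0,0],[0,0,0,0,0,0]]]' 135
python3 - <<'E'
from h import *
plan((-5.4,-235),33,'x')
c=vision.capture("scene");cv2.imwrite("pics/s4.png",cv2.resize(c["image"][80:330,100:400,::-1],None,fx=2.4,fy=2.4))
c=vision.capture("top");cv2.imwrite("pics/t4.png",cv2.resize(c["image"][150:350,240:490,::-1],None,fx=3,fy=3))
E
```

```text
time_s: 6.3
eef_pos: [536.6, -155.1, 130.3]
ee_rot: [-0.056, 0.705, -0.056, -0.704]
force: [0.4, 0.5, -0.1]
grip_width: 0.998
time_s: 7.8
eef_pos: [535.7, -152.6, 130.4]
ee_rot: [0.459, 0.538, 0.458, -0.538]
force: [-0.7, 0.3, 0.5]
grip_width: 0.467
t 7.8 pos [ 535.7 -152.6  130.4] board [[  -5.3 -234.8]] j [-0.49  0.49  1.54  0.    1.11 -0.33] F [-0.7  0.3  0.5] w 0.467
tool axes(world)
 [[ 0.    -0.    -1.   ]
 [ 0.987 -0.159  0.   ]
 [-0.159 -0.987  0.   ]]
shift mm(tool) [97.4 -0.1  0.2] turn options [array([-0.004,  0.   , -0.   ]), array([ 3.138, -0.   , -0.   ])] target w [ 535.5 -152.8   33. ]
```

View pics/s4.png

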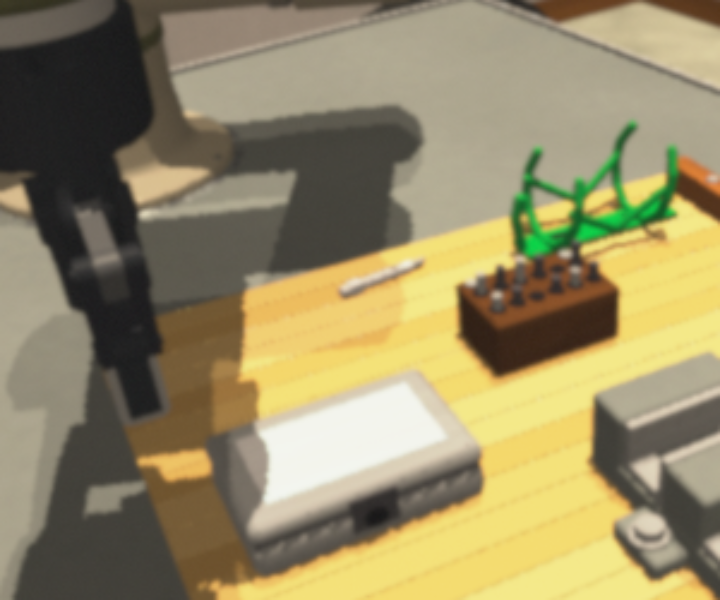

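View pics/t4.png

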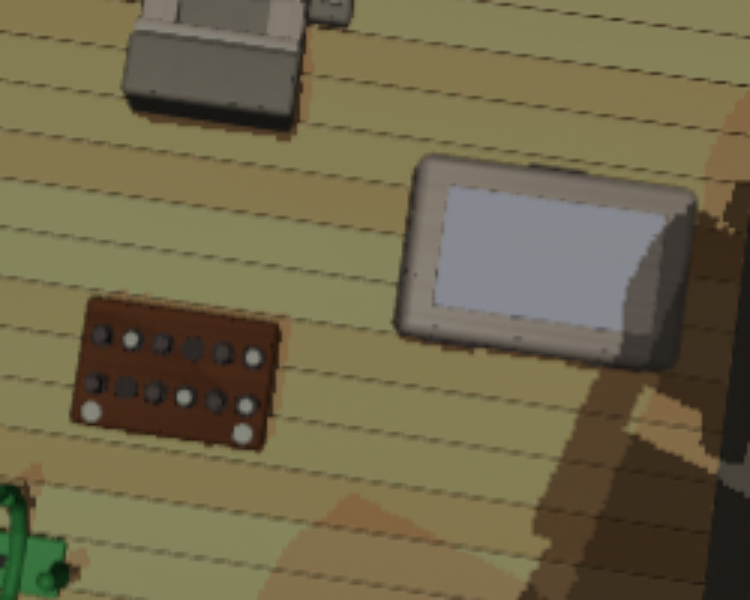

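```bash
python3 - <<'E'
from h import *
c=vision.capture("top")
z=lambda P:[(240+x/3,150+y/3) for x,y in P]
b=tob(px2w(c,z([(430,156),(685,188),(410,337),(665,370), (413,180),(399,315),(695,215),(679,350)]),52)).round(1);print(b)
print(b.mean(0))
E
```

```text
[[  34.8  -81.3]
 [  35.9 -199.1]
 [ -50.   -83.2]
 [ -48.5 -200. ]
 [  22.5  -75. ]
 [ -40.6  -76.9]
 [  24.1 -205. ]
 [ -38.5 -205.2]]
[  -7.5375 -140.7125]
```

```bash
python3 -m jog '[[[0.03,0,0,0,0,0],[0.03,0,0,0,0,0],[0.03,0,0,0,0,0],[0.006,0,0,0,0,0],[0,0,-0.006,0,0,0],[0,0,-0.006,0,0,0],[0,0,-0.004,0,0,0],[0,0,0,0,0,0]]]'
python3 -m jog '[[[0,0,-0.006,0,0,0],[0,0.0005,-0.006,0,0,0],[0,0.0005,-0.006,0,0,0],[0,0.0005,-0.006,0,0,0],[0,0.0005,-0.006,0,0,0],[0,0,-0.006,0,0,0],[0,0,0,0,0,0]]]'
python3 - <<'E'
from h import *
plan((-5.4,-235),33,'x')
c=vision.capture("scene");cv2.imwrite("pics/s5.png",cv2.resize(c["image"][80:330,100:400,::-1],None,fx=2.4,fy=2.4))
c=vision.capture("top");cv2.imwrite("pics/t5.png",cv2.resize(c["image"][150:350,240:490,::-1],None,fx=3,fy=3))
E
```

```text
time_s: 8.95
eef_pos: [538.5, -136.8, 34.8]
ee_rot: [0.46, 0.538, 0.459, -0.537]
force: [-0.7, 0.1, 0.7]
grip_width: 0.47
time_s: 9.82
eef_pos: [546.0, -101.6, 34.5]
ee_rot: [0.459, 0.538, 0.459, -0.538]
force: [0.2, -0.4, 0.6]
grip_width: 0.471
t 9.82 pos [ 546.  -101.6   34.5] board [[  -3.  -182.8]] j [-0.39  0.62  1.62  0.    0.9  -0.24] F [ 0.2 -0.4  0.6] w 0.471
tool axes(world)
 [[ 0.001 -0.    -1.   ]
 [ 0.988 -0.156  0.001]
 [-0.156 -0.988 -0.   ]]
shift mm(tool) [ 1.5 -2.3 52.2] turn options [array([-0.001, -0.   , -0.001]), array([ 3.141e+00, -1.000e-03,  0.000e+00])] target w [ 535.5 -152.8   33. ]
```

View pics/s5.png

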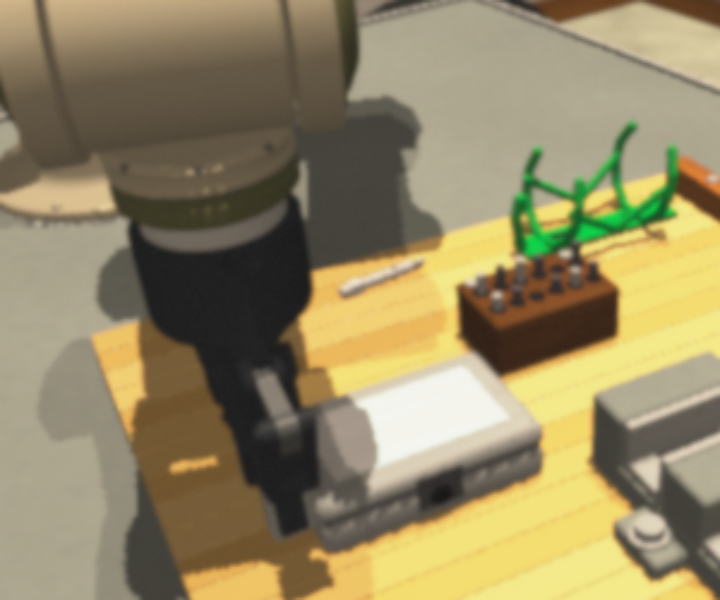

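View pics/t5.png

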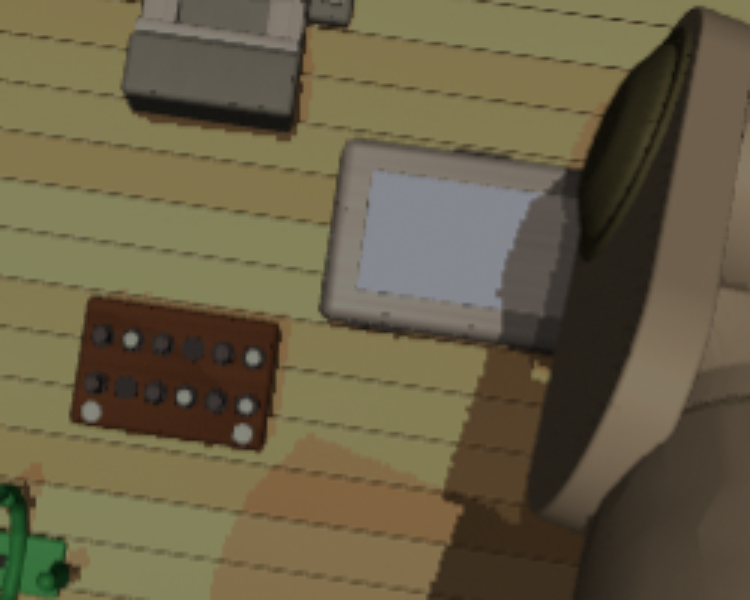

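```bash
python3 - <<'E'
from h import *
c=vision.capture("top")
z=lambda P:[(240+x/3,150+y/3) for x,y in P]
b=tob(px2w(c,z([(357,140),(470,153),(565,166),(335,320),(430,333),(540,350), (341,165),(323,295)]),52)).round(1);print(b)
E
```

```text
[[  37.6  -46.7]
 [  38.7  -99.4]
 [  38.6 -143.6]
 [ -47.1  -48. ]
 [ -46.9  -92.1]
 [ -47.5 -142.9]
 [  24.9  -40.9]
 [ -36.4  -40.9]]
```

The case is square to the lane and within about 1 mm of the gap's middle. Next I'll push it through.

```bash
python3 -m jog '[[[0,-0.0005,-0.008,0,0,0],[0,0,-0.008,0,0,0],[0,0,-0.008,0,0,0],[0,0,-0.008,0,0,0],[0,0,-0.008,0,0,0],[0,0,-0.008,0,0,0],[0,0,-0.008,0,0,0],[0,0,-0.008,0,0,0],[0,0,0,0,0,0]]]'
python3 - <<'E'
from h import *
plan((-5.4,76),34,'x')
c=vision.capture("scene");cv2.imwrite("pics/s6.png",cv2.resize(c["image"][80:330,150:450,::-1],None,fx=2.4,fy=2.4))
c=vision.capture("top");cv2.imwrite("pics/t6.png",cv2.resize(c["image"][150:350,240:490,::-1],None,fx=3,fy=3))
E
```

```text
time_s: 11.1
eef_pos: [555.5, -37.8, 34.4]
ee_rot: [0.459, 0.538, 0.459, -0.537]
force: [0.0, 0.1, 0.2]
grip_width: 0.469
t 11.1 pos [555.5 -37.8  34.4] board [[  -3.6 -118.3]] j [-0.28  0.62  1.61  0.    0.9  -0.12] F [0.  0.1 0.2] w 0.469
tool axes(world)
 [[ 0.     0.    -1.   ]
 [ 0.988 -0.156  0.   ]
 [-0.156 -0.988 -0.   ]]
shift mm(tool) [   0.5   -1.9 -194.3] turn options [array([-0., -0., -0.]), array([ 3.141e+00, -0.000e+00,  1.000e-03])] target w [583.8 154.5  34. ]
```

View pics/t6.png

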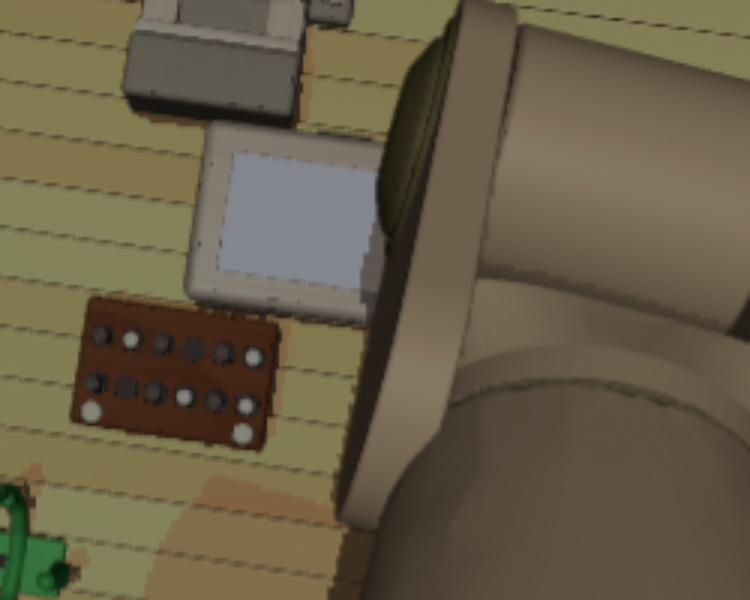

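View pics/s6.png

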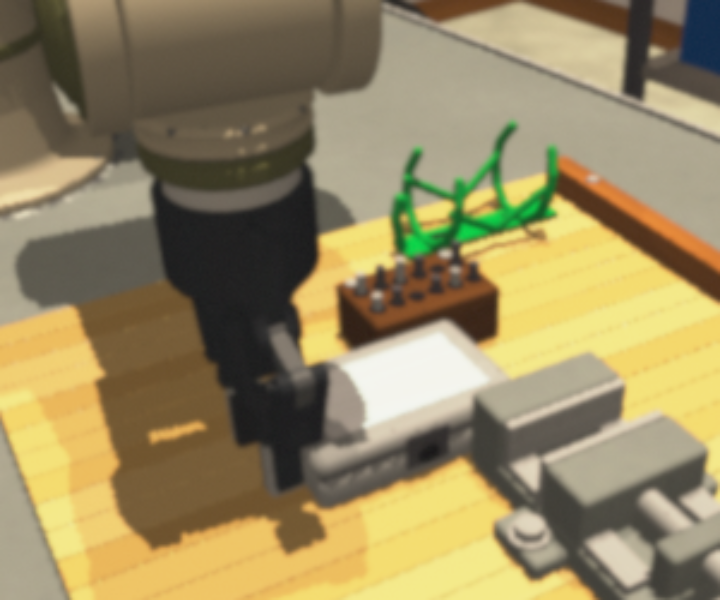

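```bash
python3 -m jog '[[[0,-0.0007,-0.005,0,0,0],[0,-0.0008,-0.005,0,0,0],[0,0,0,0,0,0]]]'
python3 - <<'E'
from h import *
plan((-5.4,76),34,'x')
c=vision.capture("top");cv2.imwrite("pics/t7.png",cv2.resize(c["image"][170:290,250:390,::-1],None,fx=5,fy=5,interpolation=cv2.INTER_CUBIC))
E
```

```text
time_s: 11.58
eef_pos: [555.4, -28.0, 34.4]
ee_rot: [0.459, 0.538, 0.459, -0.537]
force: [0.1, -0.2, 0.5]
grip_width: 0.473
t 11.57 pos [555.4 -28.   34.4] board [[  -5.1 -108.6]] j [-0.26  0.62  1.62  0.    0.9  -0.1 ] F [ 0.1 -0.2  0.5] w 0.473
tool axes(world)
 [[ 0.     0.    -1.   ]
 [ 0.988 -0.156  0.   ]
 [-0.156 -0.988 -0.   ]]
shift mm(tool) [   0.5   -0.4 -184.6] turn options [array([-0.001, -0.   , -0.   ]), array([ 3.141e+00, -0.000e+00,  1.000e-03])] target w [583.8 154.5  34. ]
```

View pics/t7.png

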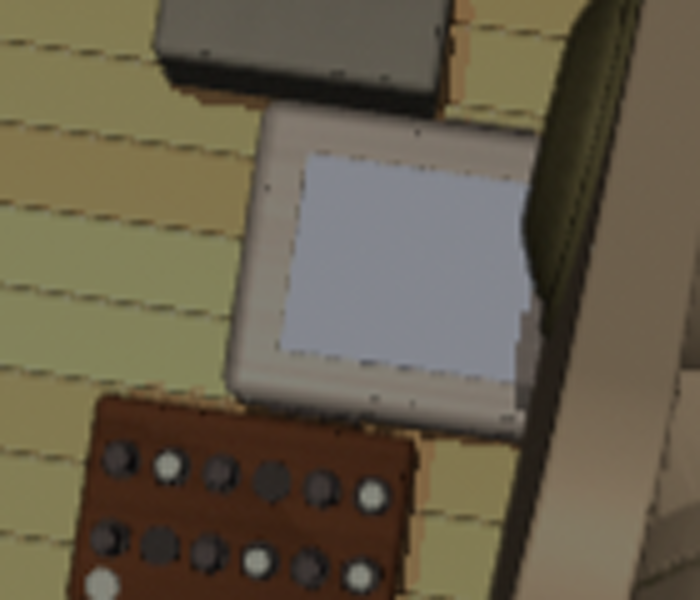

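```bash
python3 - <<'E'
from h import *
c=vision.capture("top")
z=lambda P:[(250+x/5,170+y/5) for x,y in P]
print(tob(px2w(c,z([(285,102),(400,117),(525,132),(250,405),(370,420),(500,435),(261,130),(231,375)]),50)).round(1))
print(tob(px2w(c,z([(105,397),(413,440)]),58)).round(1))
print(tob(px2w(c,z([(165,58),(440,93)]),68)).round(1))
E
```

```text
[[ 36.7  26.9]
 [ 36.9  -5.8]
 [ 37.5 -41.2]
 [-49.3  24.4]
 [-48.8  -9.4]
 [-47.8 -45.8]
 [ 27.9  32.5]
 [-41.7  30.9]]
[[-53.1  64. ]
 [-52.9 -22. ]]
[[ 41.4  60.2]
 [ 42.1 -16.1]]
```

```bash
python3 -m jog '[[[0,0,-0.007,0,0,0],[0,0,-0.007,0,0,0],[0,0,-0.007,0,0,0],[0,0,-0.007,0,0,0],[0,0,-0.007,0,0,0],[0,0,-0.007,0,0,0],[0,0,0,0,0,0]]]'
python3 -m jog '[[[0,0,-0.007,0,0,0],[0,0,-0.007,0,0,0],[0,0,-0.007,0,0,0],[0,0,-0.007,0,0,0],[0,0,0,0,0,0]]]'
python3 - <<'E'
from h import *
plan((-5.4,76),34,'x')
c=vision.capture("scene");cv2.imwrite("pics/s8.png",cv2.resize(c["image"][80:330,200:500,::-1],None,fx=2.4,fy=2.4))
c=vision.capture("top");cv2.imwrite("pics/t8.png",cv2.resize(c["image"][150:310,140:390,::-1],None,fx=3,fy=3))
E
```

```text
time_s: 12.55
eef_pos: [562.0, 13.9, 34.3]
ee_rot: [0.459, 0.538, 0.46, -0.537]
force: [-0.4, -0.1, -0.1]
grip_width: 0.474
time_s: 13.18
eef_pos: [566.4, 41.6, 34.3]
ee_rot: [0.459, 0.538, 0.46, -0.537]
force: [0.1, 0.2, 0.4]
grip_width: 0.474
t 13.18 pos [566.4  41.6  34.3] board [[ -5.1 -38.2]] j [-0.13  0.64  1.58  0.    0.92  0.02] F [0.1 0.2 0.4] w 0.474
tool axes(world)
 [[ 0.     0.001 -1.   ]
 [ 0.988 -0.156  0.   ]
 [-0.156 -0.988 -0.001]]
shift mm(tool) [   0.4   -0.4 -114.2] turn options [array([-0.001, -0.001, -0.   ]), array([ 3.141e+00, -0.000e+00,  1.000e-03])] target w [583.8 154.5  34. ]
```

View pics/t8.png

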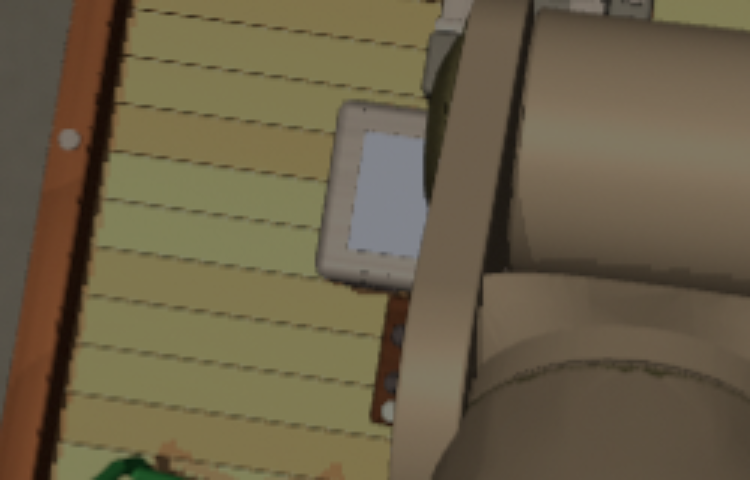

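View pics/s8.png

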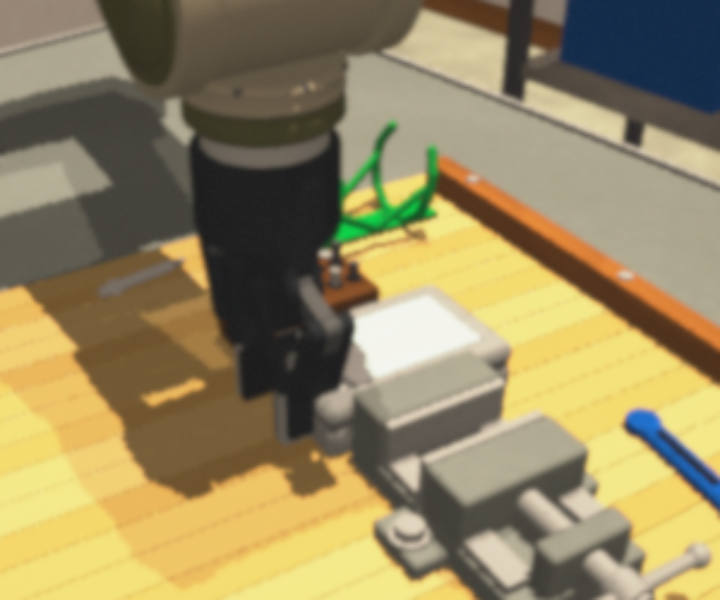

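```bash
python3 - <<'E'
from h import *
c=vision.capture("scene")
for n,p in [("knuckle lower/outer edge",(345,350)),("knuckle right",(352,320)),("tip",(282,440)),("tipR",(312,432)),("knuckle low left",(325,345))]:
    uv=(200+p[0]/2.4,80+p[1]/2.4)
    for z in (20,30,50,60,70,80,90,100,110):
        print(n,z,tob(px2w(c,[uv],z)).round(0)) if 1 else 0
E
```

```text
knuckle lower/outer edge 20 [[-49.  36.]]
knuckle lower/outer edge 30 [[-37.  29.]]
knuckle lower/outer edge 50 [[-13.  14.]]
knuckle lower/outer edge 60 [[-1.  6.]]
knuckle lower/outer edge 70 [[11. -1.]]
knuckle lower/outer edge 80 [[23. -9.]]
knuckle lower/outer edge 90 [[ 35. -17.]]
knuckle lower/outer edge 100 [[ 47. -24.]]
knuckle lower/outer edge 110 [[ 59. -32.]]
knuckle right 20 [[-76.  59.]]
knuckle right 30 [[-63.  50.]]
knuckle right 50 [[-38.  34.]]
knuckle right 60 [[-25.  26.]]
knuckle right 70 [[-13.  18.]]
knuckle right 80 [[-0. 10.]]
knuckle right 90 [[12.  2.]]
knuckle right 100 [[25. -6.]]
knuckle right 110 [[ 38. -14.]]
tip 20 [[  9. -42.]]
tip 30 [[ 19. -48.]]
tip 50 [[ 40. -59.]]
tip 60 [[ 51. -64.]]
tip 70 [[ 61. -70.]]
tip 80 [[ 72. -75.]]
tip 90 [[ 82. -81.]]
tip 100 [[ 93. -86.]]
tip 110 [[103. -92.]]
tipR 20 [[ 11. -24.]]
tipR 30 [[ 22. -30.]]
tipR 50 [[ 43. -42.]]
tipR 60 [[ 53. -48.]]
tipR 70 [[ 63. -54.]]
tipR 80 [[ 74. -60.]]
tipR 90 [[ 84. -66.]]
tipR 100 [[ 95. -72.]]
tipR 110 [[105. -78.]]
knuckle low left 20 [[-60.  28.]]
knuckle low left 30 [[-48.  21.]]
knuckle low left 50 [[-24.   6.]]
knuckle low left 60 [[-11.  -1.]]
knuckle low left 70 [[ 1. -9.]]
knuckle low left 80 [[ 13. -16.]]
knuckle low left 90 [[ 25. -23.]]
knuckle low left 100 [[ 38. -31.]]
knuckle low left 110 [[ 50. -38.]]
```

The knuckles sit at z ≈ 100 mm, well above the vise at 68 mm and the bits at 74 mm. Continuing the push.

```bash
python3 -m jog '[[[0,0,-0.007,0,0,0],[0,0,-0.007,0,0,0],[0,0,-0.007,0,0,0],[0,0,-0.007,0,0,0],[0,0,-0.007,0,0,0],[0,0,-0.007,0,0,0],[0,0,0,0,0,0]]]'
python3 -m jog '[[[0,0,-0.007,0,0,0],[0,0,-0.007,0,0,0],[0,0,-0.007,0,0,0],[0,0,-0.007,0,0,0],[0,0,-0.007,0,0,0],[0,0,-0.007,0,0,0],[0,0,-0.007,0,0,0],[0,0,-0.007,0,0,0],[0,0,0,0,0,0]]]'
python3 - <<'E'
from h import *
plan((-5.4,79),34,'x')
c=vision.capture("scene");cv2.imwrite("pics/s9.png",cv2.resize(c["image"][80:330,250:550,::-1],None,fx=2.4,fy=2.4))
c=vision.capture("top");cv2.imwrite("pics/t9.png",cv2.resize(c["image"][150:310,120:370,::-1],None,fx=3,fy=3))
E
```

```text
time_s: 14.2
eef_pos: [572.9, 83.1, 34.3]
ee_rot: [0.459, 0.538, 0.46, -0.537]
force: [0.1, 0.3, -0.5]
grip_width: 0.47
time_s: 15.32
eef_pos: [581.8, 138.4, 34.3]
ee_rot: [0.459, 0.538, 0.46, -0.537]
force: [-1.0, 0.4, 0.8]
grip_width: 0.471
t 15.32 pos [581.8 138.4  34.3] board [[-5.  59.8]] j [0.04 0.69 1.48 0.   0.97 0.19] F [-1.   0.4  0.8] w 0.471
tool axes(world)
 [[ 0.     0.001 -1.   ]
 [ 0.988 -0.156  0.   ]
 [-0.156 -0.988 -0.001]]
shift mm(tool) [  0.3  -0.4 -19.2] turn options [array([-0.001, -0.001, -0.   ]), array([ 3.141e+00, -0.000e+00,  1.000e-03])] target w [584.3 157.4  34. ]
```

View pics/t9.png

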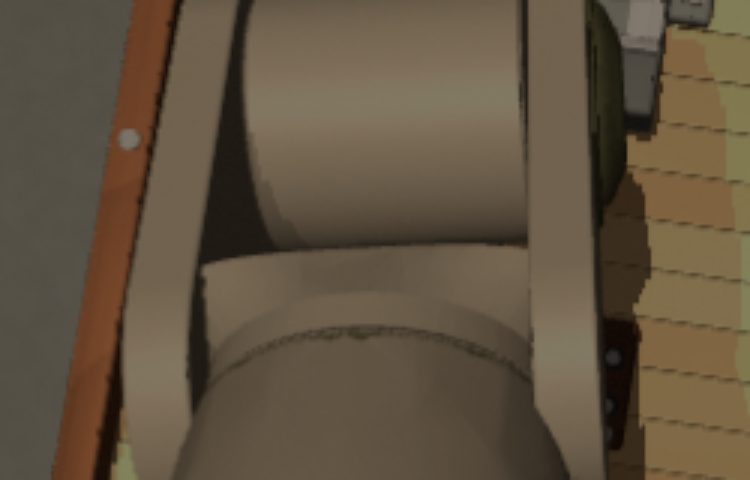

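View pics/s9.png

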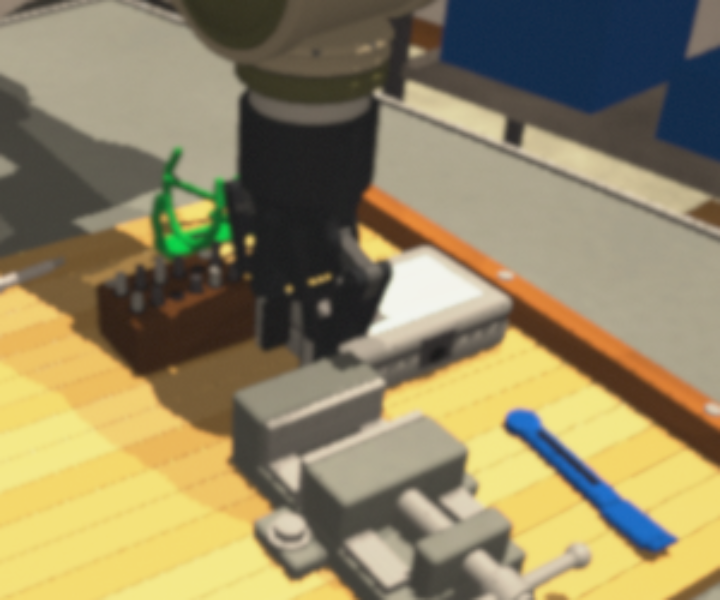

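```bash
python3 -m jog '[[[0,0,-0.005,0,0,0],[0,0,-0.005,0,0,0],[0,0,-0.005,0,0,0],[0,0,0,0,0,0]]]'
for i in 1; do python3 -m jog '[[[0,0,-0.0015,0,0,0],[0,0,-0.0015,0,0,0],[0,0,0,0,0,0]]]'; done
python3 -m jog '[[[0,0,-0.0015,0,0,0],[0,0,0,0,0,0]]]'
python3 - <<'E'
from h import *
plan((-5.4,79),34,'x')
c=vision.capture("scene");cv2.imwrite("pics/s10.png",cv2.resize(c["image"][130:280,350:500,::-1],None,fx=4,fy=4))
E
```

```text
time_s: 15.92
eef_pos: [584.1, 153.0, 34.3]
ee_rot: [0.459, 0.538, 0.459, -0.537]
force: [-0.3, 0.3, -0.2]
grip_width: 0.473
time_s: 16.3
eef_pos: [584.5, 155.3, 34.3]
ee_rot: [0.459, 0.538, 0.459, -0.538]
force: [0.1, -2.7, 0.4]
grip_width: 0.47
time_s: 16.55
eef_pos: [584.7, 156.7, 34.3]
ee_rot: [-0.459, -0.538, -0.459, 0.538]
force: [-0.5, -3.9, 1.2]
grip_width: 0.47
t 16.55 pos [584.7 156.7  34.3] board [[-4.9 78.3]] j [ 0.07  0.71  1.45 -0.    0.98  0.23] F [-0.5 -3.9  1.2] w 0.47
tool axes(world)
 [[-0.    -0.    -1.   ]
 [ 0.988 -0.156 -0.   ]
 [-0.156 -0.988  0.   ]]
shift mm(tool) [ 0.3 -0.5 -0.7] turn options [array([-0.001,  0.   ,  0.   ]), array([ 3.14,  0.  , -0.  ])] target w [584.3 157.4  34. ]
```

View pics/s10.png

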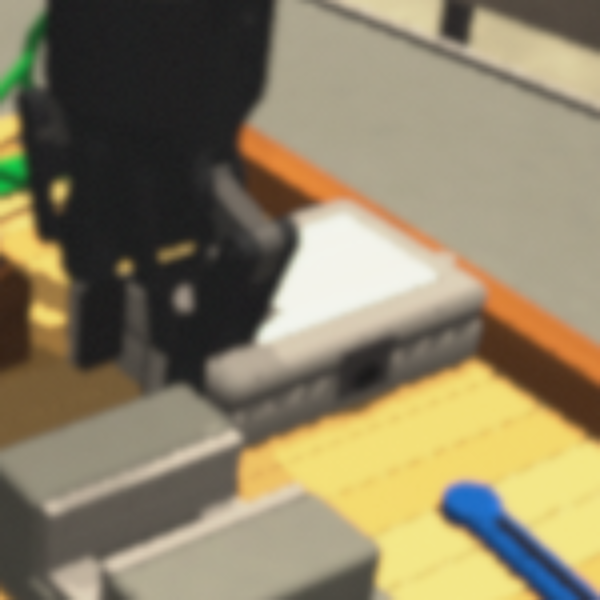

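```bash
python3 -m jog '[[[0,0,-0.0015,0,0,0],[0,0,0,0,0,0]]]'
python3 -m jog '[[[0,0,-0.001,0,0,0],[0,0,0,0,0,0]]]'
```

```text
time_s: 16.85
eef_pos: [584.7, 156.8, 34.3]
ee_rot: [-0.46, -0.537, -0.459, 0.539]
force: [-4.2, -12.5, 3.2]
grip_width: 0.466
time_s: 17.1
eef_pos: [584.7, 156.8, 34.3]
ee_rot: [-0.46, -0.536, -0.459, 0.539]
force: [-6.0, -17.9, 4.5]
grip_width: 0.474
```

Position stalled while the force rose to about 18 N, so the case is seated on the batten. I'll back off, lift clear and check.

```bash
python3 -m jog '[[[0,0,0.003,0,0,0],[0,0,0.01,0,0,0],[0,0,0.012,0,0,0],[0,0,0,0,0,0],[-0.03,0,0,0,0,0],[-0.04,0,0,0,0,0],[-0.04,0,0,0,0,0],[-0.04,0,0,0,0,0],[0,0,0,0,0,0]]]'
python3 -m jog '[[[0,0,0.04,0,0,0],[0,0,0.04,0,0,0],[0,0,0.04,0,0,0],[0,0,0.04,0,0,0],[0,0,0.04,0,0,0],[0,0,0.04,0,0,0],[0,0,0.04,0,0,0],[0,0,0.04,0,0,0],[0,0,0,0,0,0]]]'
python3 - <<'E'
from h import *
plan((-5.4,79),34,'x')
c=vision.capture("scene");cv2.imwrite("pics/s11.png",c["image"][:,:,::-1])
c=vision.capture("top");cv2.imwrite("pics/t11.png",cv2.resize(c["image"][140:340,130:330,::-1],None,fx=3,fy=3,interpolation=cv2.INTER_CUBIC));cv2.imwrite("pics/t11f.png",c["image"][:,:,::-1])
E
```

```text
time_s: 18.23
eef_pos: [582.4, 134.9, 187.5]
ee_rot: [0.461, 0.539, 0.458, -0.536]
force: [0.3, -0.0, -0.7]
grip_width: 0.47
time_s: 19.35
eef_pos: [530.5, -183.4, 183.2]
ee_rot: [-0.458, -0.538, -0.459, 0.539]
force: [0.8, 0.1, 0.0]
grip_width: 0.465
t 19.35 pos [ 530.5 -183.4  183.2] board [[  -5.6 -266. ]] j [-0.54  0.44  1.47 -0.    1.24 -0.38] F [0.8 0.1 0. ] w 0.465
tool axes(world)
 [[-0.001  0.001 -1.   ]
 [ 0.987 -0.159 -0.001]
 [-0.159 -0.987 -0.   ]]
shift mm(tool) [ 149.3   -1.  -345. ] turn options [array([-0.004, -0.   ,  0.001]), array([3.137e+00, 2.000e-03, 1.000e-03])] target w [584.3 157.4  34. ]
```

View pics/t11.png

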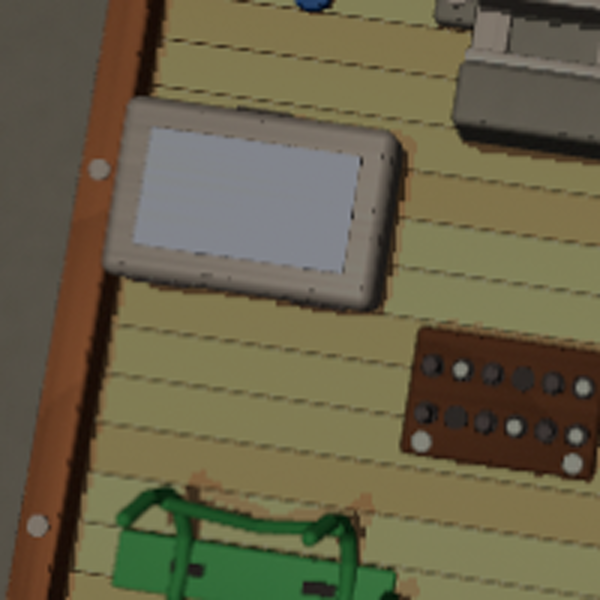

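View pics/s11.png

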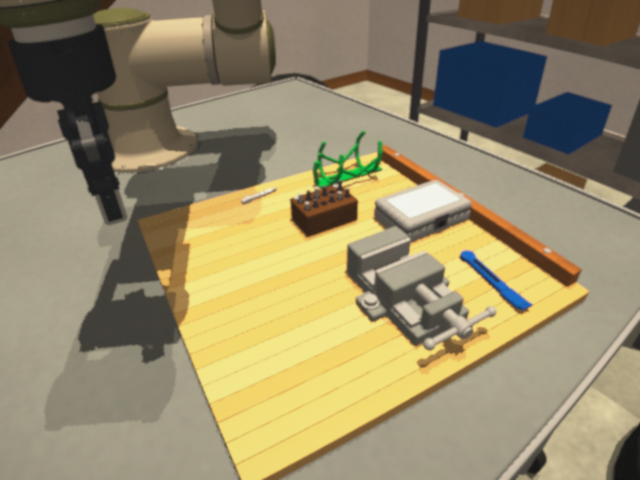

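View pics/t11f.png

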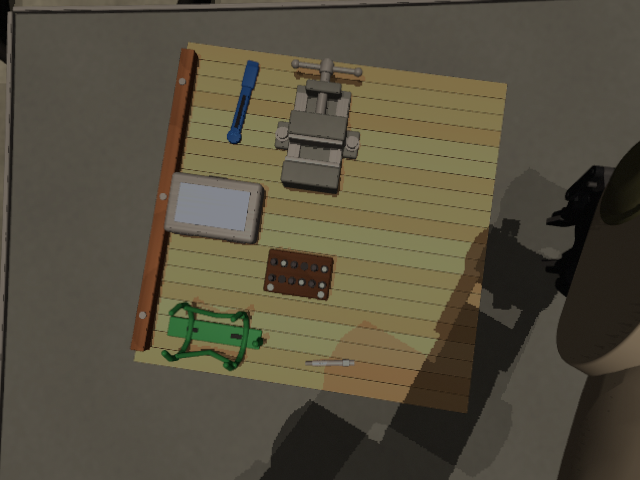

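```bash
python3 - <<'E'
from h import *
c=vision.capture("top")
z=lambda P:[(130+x/3,140+y/3) for x,y in P]
b=tob(px2w(c,z([(150,100),(385,130),(122,272),(355,305),(128,120),(107,255),(400,150),(380,292)]),52)).round(1);print(b.tolist(),b.mean(0))
print("angle",np.arctan2(b[1,0]-b[0,0],b[0,1]-b[1,1]))
im0=cv2.imread("pics/top0.png").astype(int);im1=cv2.imread("pics/t11f.png").astype(int)
d=np.abs(im0-im1).max(2)
for n,(x0,x1,y0,y1) in dict(lever=(225,262,58,146),cage=(160,268,300,370),valve=(304,330,355,370)).items(): print(n,np.median(d[y0:y1,x0:x1]),d[y0:y1,x0:x1].max())
E
```

```text
[[35.7, 208.4], [36.9, 96.3], [-46.5, 208.3], [-46.6, 97.8], [24.8, 217.2], [-39.6, 216.6], [28.5, 87.9], [-39.0, 87.2]] [ -5.725  152.4625]
angle 0.01070431906040377
lever 8.0 10
cage 8.0 10
valve 8.0 11
```

```bash
python3 -c "
from rig import workorder
print(workorder.finish_job())"
```

```text
the job is handed in; nothing more can be done
None
```

The socket case is through the gap and sits against the batten, and I handed the job in at about 19.5 s. No verdict is reported.

**What I did:** With the open fingers I pushed the case sideways to square it to the lane and centre it. Then, with the fingers part open against its trailing end, I pushed it through the gap. I stopped when the tool stalled and the force rose to about 19 N, then backed off and lifted clear.

**Last checks:**

| Check | Measured | Limit |
|---|---|---|
| Offset from the gap's middle | under 1 mm | 35 mm |
| Angle to the lane | about 0.01 rad | 0.08 rad |
| Centre to batten face | about 66–68 mm | 72 mm |

- **Touching the batten:** the picture puts the case up to 3 mm short of touching (65 mm), which is about the camera's error plus my edge reading. The stall under rising force says it is touching.
- **Lying flat:** I saw no sign of lifting or tipping in any picture, but I did not measure height or tilt.
- **Other objects:** the tire lever and bottle cage show no change between the first and last top pictures. For the valve extender I compared only the left half that way; all of it looks unmoved.

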